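# Turn a canister's lugged lid home

## Task

Of the two steel canisters on the worktop, one has its wooden lid standing proud, with its three lugs riding on the rim. Turn that lid by its bar until the lugs drop into the rim's notches and the lid sits flush, then let go. Leave the canister standing in its place, and leave the other canister and its lid alone.

Things in the scene. Friction and masses are not known exactly. Their poses are not given: they have to be found in the camera images.
- lid_grip (a point): Bar of the wooden lid NOT yet home: 60 mm long (x), 14 thick (y: grasp across it), 34 high. Point: on the lid's axis, 20 mm above its flat top, 14 below the bar's top. z up. Lid: 88 mm round, 20 thick, 0.2 kg; three lugs (10 wide, 12 thick, reaching 56 mm from the axis) along +x and at +-120 deg, resting on the rim, flat top 12 mm above it. Turns either way; drops by its own weight when let go.
- canister_rim (a point): Canister under that lid: steel cylinder, 104 mm diameter, 110 high, 6 mm wall, 2.5 kg, loose. Point: centre of the rim, 110 mm above the foot. z up. The rim has three notches, 12 mm deep, 36 deg wide, along +x and at +-120 deg; the lid drops when its lugs are within 10 deg of any of them, with 2 mm play sideways. Home: flat top flush with the rim, grip point 20 mm above it (32 at the start).
- other_lid_grip (a point): The same point on the lid of the other canister, an exact copy of the first lid, already home: its flat top flush with the rim, its bar standing 12 mm lower than the proud one. To be left alone.
- other_canister_rim (a point): Centre of the rim of the other canister, an exact copy of the first, whose lid is already home. To be left alone.

How it is judged:
By the outcome, as a careful person would: the job done as asked, in the order asked, and still so for the second after the job is handed in, with the robot touching nothing.
It also fails if it takes over 27 s, if anything falls off the work surface, if the arm or the gripper's body presses on something with over 40 N, if the wrist force passes 120 N, or if a joint passes its speed limit or range.

## Robot

A 7-joint arm with a two-finger parallel gripper is mounted at the origin on a cart in front of the work surface, level with it; the furniture and walls round the work are solid. World frame = base frame: x ahead of the robot, y to its left, z up, the work surface at z = 0. Lengths are in m, angles in rad, forces in N, time in s.
With the tool pointing down it reaches from about 0.4 to 0.875 m from the base axis. Payload 19.3 kg.
Tool frame: the origin (TCP) lies at the very end of the fingers, on their centre line; the grasp point (between the pads) lies 19 mm behind it; z points along the fingers, y is the direction in which the jaws open and shut (so a half turn about z gives the same grasp; the last joint's range is limited). The gripper opens to 85 mm and grips with 20 to 120 N. Pads are 22 mm wide; open, the fingers measure 114 mm over their backs; the gripper's body (76 mm by 85 mm) begins 54 mm behind the grasp point. The pads swing forward as they close: fully open they stand 13 mm farther back than shut.
Start: joints at [1.186, 0.521, -0.036, 1.599, 0.021, 1.021, -0.113], TCP at [0.193, -0.594, 0.231] pointing down, gripper open.
Joint ranges: [-2.91, 2.91], [-0.3, 2.13], [-1.5, 1.42], [0.17, 2.43], [-1.26, 4.41], [0.16, 1.93], [-2.52, 2.52]. Speed limits (rad/s): [1.89, 1.89, 2.39, 2.39, 3.01, 3.01, 3.01].

## Interface

Orientations are given as a 3x3 rotation matrix whose columns are the frame's x, y, z axes.
In Python, from rig import arm, cams, order, silhouettes gives the robot as it stands.
- The arm moves only by the shell command python3 -m creep 'ROWS' [FORCE]. ROWS is JSON, a list of rows, each a list of 3 entries, a list of its own where there are three numbers: the shift along the world's x, y, z each as a share of 100 mm, from -1 to 1, then the turn, a rotation vector about the world's x, y, z each as a share of 90 degrees, from -1 to 1, then the finger opening in mm, from 0 to 85.4. In form: [[[tx, ty, tz], [rx, ry, rz], hand], ...]. A call has 1 to 20 rows; each row is the pose to reach, as a shift and turn from the pose commanded when the call began; what a row does not reach only later rows make up. A row lasts 1/10 s, in which the tool goes at most 50 mm and 8.59 degrees, less where a joint would pass 70% of its speed; a pose out of reach is approached as far as the arm can. A call with a number of a shift or a turn outside -1 to 1 is refused whole. A call with a gripper value outside its range is refused whole. The fingers move at their own pace and stop on an object; FORCE is the grip in N (left out, the last holds). Time passes only in rows, so rows that repeat a pose let the fingers close. It gives the time, the measured TCP pose, the force and the opening at its end, in the units of the state.
- arm.read_state(): the state, without advancing time (a new reading comes with each control period).
- cams.read_camera(name): name is "scene" or "side" or "wrist"; returns a dict with "img" (400x640x3 uint8, red, green, blue), "fx", "fy", "cx", "cy" (pixels), "world_from_camera" (4x4, takes a point from camera to world coordinates). Camera axes: x right, y down, z forward; pixel columns grow to the right and rows downward; lengths in m; the calibration is good to about 2 mm. A picture is of the moment at which its call begins. There is no depth.
- order.finish_job(): hands the job in, once; it reports no verdict.
Trained networks look in the newest picture that a camera, given by its name, has taken for a name from the list of things; names that differ only in an ending like _2 or _b are one class to them, and where a whole thing is asked for, a point or a joint stands for the part that bears it (a point fixed in the world has none). Each returns a list of dicts, best first, with "p" (0 to 1); they miss things now and then, are a little off and sometimes report something else, mostly with a low value. They report only what shows in the picture. A call takes as long as a camera call.
- silhouettes(camera, label): "mask" (400x640 bool, what is visible of it) and "box" ([left, top, right, bottom] in pixels, round what is visible of it).
The state is a dict: "t": time; "joints": joint angles; "qd": joint speeds; "joint_torque": joint torques, N m; "ee_pos": TCP position; "eef_rot": TCP orientation; "force": force on the tool from outside, world axes, zero at the start; "wrist_torque": the same for the moment, N m; "grip_width": finger opening in m.
Only numpy, scipy, OpenCV 4.12 (cv2) and the standard library are available. Lean on these libraries where they do the work, as an engineer would, in place of code of your own. Each camera call takes 0.05 s, during which the arm holds its last target.

## Working session

There is one attempt and no reset: what is moved stays moved. The work goes in short steps, Python scripts to look and compute and a shell command to move; the robot and the scene stay as the last step left them, time stands still between calls to the robot, and variables do not carry over. Pictures are saved under pics/ and viewed, and the job is handed in when it is done.

```bash
ls; mkdir -p pics; cat > h.py <<'E'
import numpy as np, cv2, json
from rig import arm, cams, order, silhouettes
def snap(cam, fn):
    d=cams.read_camera(cam); cv2.imwrite('pics/'+fn, d['img'][:,:,::-1]); return d
def proj(d,P):
    T=np.linalg.inv(np.array(d['world_from_camera'])); P=np.atleast_2d(P)
    c=P@T[:3,:3].T+T[:3,3]
    return np.c_[d['fx']*c[:,0]/c[:,2]+d['cx'], d['fy']*c[:,1]/c[:,2]+d['cy']]
def ray(d,u,v):
    T=np.array(d['world_from_camera']); r=T[:3,:3]@np.array([(u-d['cx'])/d['fx'],(v-d['cy'])/d['fy'],1]); return T[:3,3],r
def onz(d,u,v,z):
    o,r=ray(d,u,v); return o+r*(z-o[2])/r[2]
E
python3 - <<'E'
from h import *
for c in ['scene','side','wrist']:
    d=snap(c,c+'0.png'); print(c,d['fx'],np.round(d['world_from_camera'],3).tolist())
    for l in ['lid_grip','other_lid_grip','canister_rim','other_canister_rim']:
        print(l,[(round(float(x['p']),2),np.round(x['box']).tolist()) for x in silhouettes(c,l)])
s=arm.read_state();print(s['t'],s['ee_pos'],np.round(s['eef_rot'],3).tolist(),s['grip_width'])
E
```

```text
pics
scene 368.0434047952269 [[-0.825, -0.297, 0.48, 0.102], [-0.565, 0.445, -0.695, 0.765], [-0.007, -0.845, -0.535, 0.592], [0.0, 0.0, 0.0, 1.0]]
lid_grip [(0.92, [332.0, 157.0, 372.0, 184.0])]
other_lid_grip [(0.65, [246.0, 224.0, 296.0, 264.0])]
canister_rim [(0.87, [327.0, 173.0, 369.0, 217.0])]
other_canister_rim [(0.64, [248.0, 237.0, 304.0, 304.0])]
side 451.8231855719325 [[-0.987, -0.06, 0.15, 0.377], [-0.161, 0.411, -0.897, 0.917], [-0.008, -0.91, -0.415, 0.521], [0.0, 0.0, 0.0, 1.0]]
lid_grip [(0.71, [298.0, 176.0, 336.0, 210.0])]
other_lid_grip [(0.93, [264.0, 259.0, 328.0, 308.0]), (0.74, [293.0, 196.0, 340.0, 248.0])]
canister_rim [(0.65, [294.0, 198.0, 338.0, 250.0])]
other_canister_rim [(0.69, [261.0, 272.0, 329.0, 367.0])]
wrist 342.49007067365574 [[0.309, -0.903, -0.298, 0.272], [-0.951, -0.294, -0.098, -0.569], [0.001, 0.314, -0.949, 0.374], [0.0, 0.0, 0.0, 1.0]]
lid_grip []
other_lid_grip []
canister_rim []
other_canister_rim []
0.75 [ 0.19349031 -0.59429341  0.23128182] [[0.951, 0.31, 0.0], [0.31, -0.951, 0.0], [0.0, -0.0, -1.0]] 0.08512584242094551
```

View pics/scene0.png

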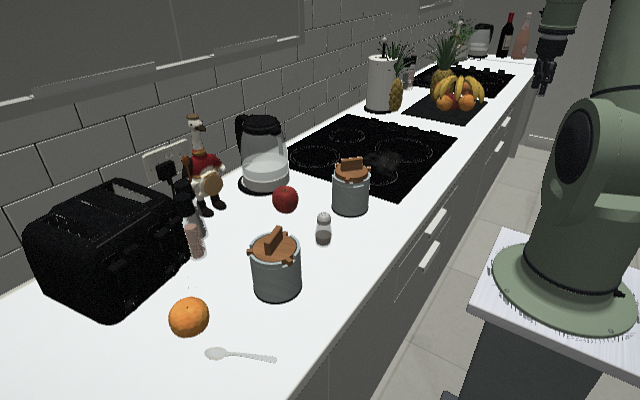

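View pics/side0.png

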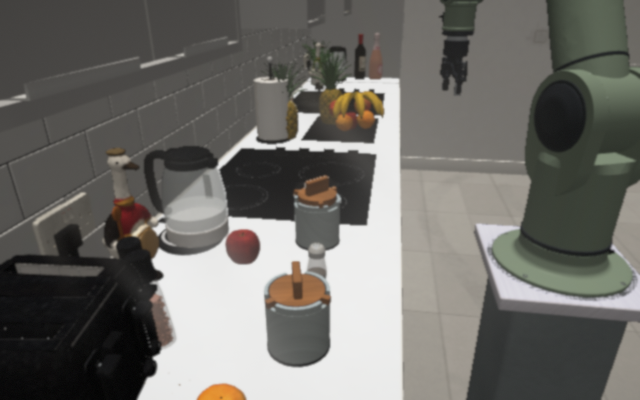

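View pics/wrist0.png

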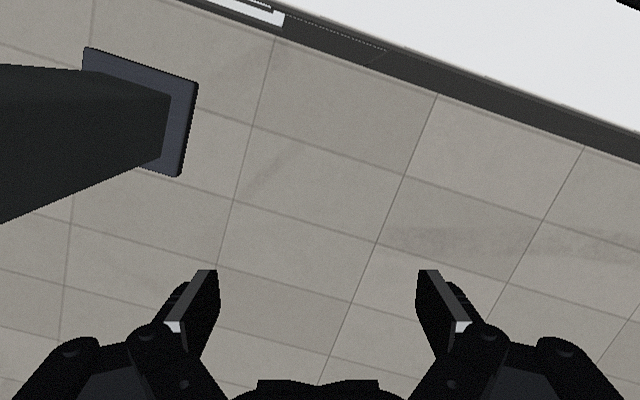

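The far canister (scene about (350,190), side about (318,215)) has the proud lid. The near one (scene (275,265), side (297,310)) is flush. I'll zoom in for edges.

```bash
python3 - <<'E'
import cv2,numpy as np
from h import *
a=cv2.imread('pics/scene0.png')[145:225,315:395]; b=cv2.imread('pics/side0.png')[170:255,280:360]
a=cv2.resize(a,(400,400),interpolation=cv2.INTER_CUBIC);b=cv2.resize(b,(400,425),interpolation=cv2.INTER_CUBIC)[:400]
cv2.imwrite('pics/z0.png',np.hstack([a,b]))
E
```

```text
(no output)
```

View pics/z0.png

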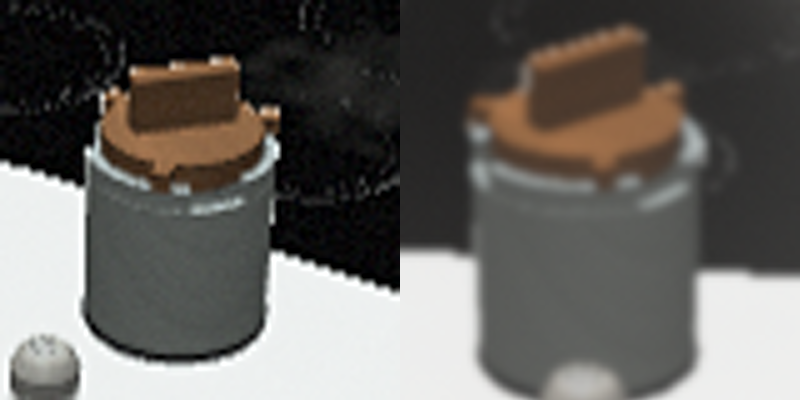

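```bash
cat > fit.py <<'E'
from h import *
from scipy.optimize import minimize
th=np.linspace(0,2*np.pi,48,endpoint=False)
def cyl(r,z0,z1): return np.vstack([np.c_[r*np.cos(th),r*np.sin(th),0*th+z] for z in (z0,z1)])
def box(x0,x1,y0,y1,z0,z1): return np.array([[x,y,z] for x in(x0,x1) for y in(y0,y1) for z in(z0,z1)])
def rot(P,a): c,s=np.cos(a),np.sin(a); return P@np.array([[c,s,0],[-s,c,0],[0,0,1]])
def parts(ztop,yaw):
    L=[cyl(.044,ztop-.02,ztop),box(-.03,.03,-.007,.007,ztop,ztop+.034)]
    for k in range(3): L.append(rot(box(.04,.056,-.005,.005,ztop-.012,ztop),k*2*np.pi/3))
    return [rot(p,yaw) for p in L]
S=6
def soft(d,plist,x,y,win):
    u0,v0,u1,v1=win; m=np.zeros(((v1-v0)*S,(u1-u0)*S),np.uint8)
    for p in plist:
        q=(proj(d,p+[x,y,0])-[u0-.5,v0-.5])*S-.5
        cv2.fillConvexPoly(m,cv2.convexHull(np.round(q*16).astype(np.int32)),255,shift=4)
    return cv2.resize(m,(u1-u0,v1-v0),interpolation=cv2.INTER_AREA)/255.
E
cat > f0.py <<'E'
from fit import *
D={}
for c in ['scene','side']:
    d=cams.read_camera(c); L=silhouettes(c,'lid_grip')[0]; C=silhouettes(c,'canister_rim')[0]
    b=L['box'];w=[int(b[0])-15,int(b[1])-12,int(b[2])+15,int(b[3])+50]
    D[c]=(d,L['mask'],C['mask'],w)
    print(c,onz(d,(b[0]+b[2])/2,(b[1]+b[3])/2,.13))
import pickle; pickle.dump(D,open('D.pkl','wb'))
can=[cyl(.052,0,.11)]
def cost(p,cs,full=True):
    e=0
    for c in cs:
        d,l,cn,w=D[c]; sl=(slice(w[1],w[3]),slice(w[0],w[2]))
        P=parts(.122,p[2])
        lm=soft(d,P,p[0],p[1],w)
        um=np.maximum(lm,soft(d,can,p[0],p[1],w))
        U=(l|cn)[sl]
        if c=='side': # salt shaker occlusion
            um[215-w[1]:]=0; U=U.copy(); U[215-w[1]:]=0
        e+=np.abs(um-U).sum()+np.abs(lm-l[sl]).sum()
    return e
for cs in (['scene'],['side'],['scene','side']):
    d,l,_,w=D[cs[0]]; b=np.argwhere(l).mean(0); x0=onz(d,b[1],b[0],.125)
    best=min((minimize(cost,[x0[0],x0[1],y],args=(cs,),method='Nelder-Mead',options=dict(initial_simplex=[[x0[0],x0[1],y],[x0[0]+.01,x0[1],y],[x0[0],x0[1]+.01,y],[x0[0],x0[1],y+.2]])) for y in np.arange(-3.1,3.1,.35)),key=lambda r:r.fun)
    print(cs,np.round(best.x,4),np.degrees(best.x[2]),best.fun)
E
python3 f0.py
```

```text
scene [0.51899955 0.00358024 0.13      ]Traceback (most recent call last):
  File "f0.py", line 4, in <module>
    d=cams.read_camera(c); L=silhouettes(c,'lid_grip')[0]; C=silhouettes(c,'canister_rim')[0]
                                                             ~~~~~~~~~~~~~~~~~~~~~~~~~~~~~^^^
IndexError: list index out of range
```

```bash
sed -i "s/    d=cams.read_camera(c); L=.*/    for _ in range(4):\n        d=cams.read_camera(c); L=silhouettes(c,'lid_grip'); C=silhouettes(c,'canister_rim')\n        if L and C: break\n    L=L[0];C=C[0];print(L['p'],C['p'],C['box'])/" f0.py; python3 f0.py; python3 -c "
from rig import arm;print(arm.read_state()['t'])"
```

```text
0.59 0.79 [327.0, 174.7, 370.6, 217.3]
scene [0.52202571 0.00626707 0.13      ]
0.8 0.68 [294.5, 195.3, 341.6, 249.7]
side [0.53189623 0.00645711 0.13      ]
['scene'] [ 0.5317 -0.0072 -2.2922] -131.3324186906776 203.14901960784317
['side'] [ 0.5318 -0.0097 -2.2541] -129.15321415642964 214.59215686274507
['scene', 'side'] [ 0.5315 -0.0077 -2.2808] -130.68115740230198 425.98823529411766
1.35
```

```bash
python3 - <<'E'
import pickle
from fit import *
D=pickle.load(open('D.pkl','rb')); out=[]
for c,(u,v) in dict(scene=(315,145),side=(280,170)).items():
    d=D[c][0]; K=5; im=cv2.resize(d['img'][v:v+80,u:u+80,::-1],(400,400),interpolation=cv2.INTER_CUBIC)
    for P,col in [(p,(0,255,255)) for p in parts(.122,-2.281)]+[(cyl(.052,0,.11),(0,255,0))]:
        h=cv2.convexHull((((proj(d,P+[.5315,-.0077,0])-[u-.5,v-.5])*K)-.5).astype(np.int32)); cv2.polylines(im,[h],True,col,1)
    out.append(im)
cv2.imwrite('pics/z1.png',np.hstack(out))
E
```

```text
(no output)
```

View pics/z1.png

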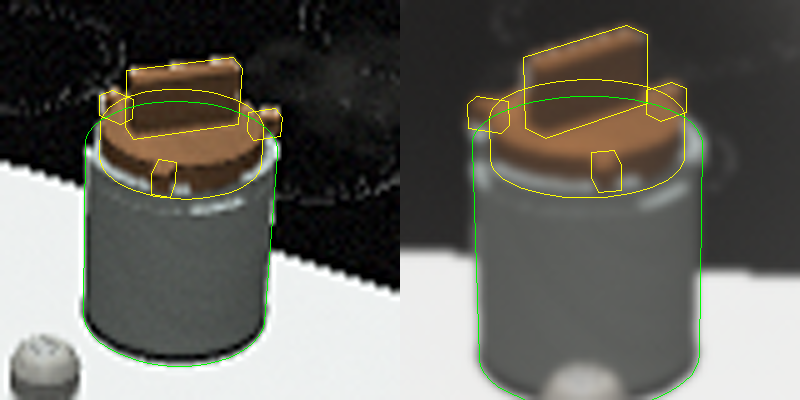

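```bash
python3 - <<'E'
import pickle
from fit import *
D=pickle.load(open('D.pkl','rb'))
d=D['scene'][0]
for n,(u,v),z in [('banana',(458,92),.05),('bowl front',(465,122),0),('pine',(395,110),0),('towel',(383,105),0),('salt',(323,243),0),('apple',(285,210),0),('kettle',(263,188),0),('counter edge near',(395,205),0)]: print(n,onz(d,u,v,z).round(3))
s=arm.read_state(); p=s['ee_pos']; print((np.array([.5315,-.0077,.27])-p)*10, np.degrees(np.arctan2(s['eef_rot'][1][0],s['eef_rot'][0][0])))
E
```

```text
banana [ 0.569 -1.132  0.05 ]
bowl front [ 0.451 -0.873  0.   ]
pine [ 0.774 -0.85   0.   ]
towel [ 0.855 -0.886  0.   ]
salt [0.505 0.168 0.   ]
apple [0.677 0.106 0.   ]
kettle [0.812 0.049 0.   ]
counter edge near [ 0.428 -0.092  0.   ]
[3.380159   5.86600647 0.38693928] 18.03076419873927
```

```bash
python3 -m creep '[[[0.28,0.4,0.1],[0,0,0.05],85],[[0.56,0.8,0.3],[0,0,0.1],85],[[0.65,1,0.4],[0,0,0.12],85]]' 30
```

```text
t: 1.65
ee_pos: [0.2611, -0.4917, 0.2724]
eef_rot: [[0.873, 0.488, 0.001], [0.488, -0.873, -0.0], [0.001, 0.001, -1.0]]
force: [-0.4, 0.3, 1.4]
grip_width: 0.0849
```

```bash
python3 -m creep '[[[0.28,0.4,0],[0,0,0.06],85],[[0.55,0.8,0],[0,0,0.11],85],[[0.65,1,0],[0,0,0.12],85]]'
```

```text
t: 1.95
ee_pos: [0.3259, -0.3911, 0.2717]
eef_rot: [[0.766, 0.643, 0.001], [0.643, -0.766, 0.0], [0.001, 0.0, -1.0]]
force: [0.1, -1.5, -0.1]
grip_width: 0.0849
```

```bash
python3 -m creep '[[[0.25,0.43,0],[0,0,0.05],85],[[0.5,0.85,0],[0,0,0.1],85],[[0.58,1,0],[0,0,0.103],85]]' &&  python3 -m creep '[[[0.25,0.43,0],[0,0,0],85],[[0.5,0.85,0],[0,0,0],85],[[0.58,1,0],[0,0,0],85]]' && python3 -m creep '[[[0.25,0.43,0],[0,0,0],85],[[0.5,0.85,0],[0,0,0],85],[[0.58,1,0],[0,0,0],85]]' && python3 -m creep '[[[0.2,0.4,0],[0,0,0],85],[[0.32,0.83,0],[0,0,0],85],[[0.32,0.83,0],[0,0,0],85]]'
python3 - <<'E'
from h import *
d=snap('wrist','w1.png'); s=arm.read_state(); print(s['t'],s['joints'].round(2) if hasattr(s['joints'],'round') else s['joints'],s['ee_pos'])
E
```

```text
t: 2.25
ee_pos: [0.3836, -0.2907, 0.2716]
eef_rot: [[0.652, 0.758, 0.001], [0.758, -0.652, 0.001], [0.001, 0.0, -1.0]]
force: [-0.1, -0.7, 0.7]
grip_width: 0.0846
t: 2.55
ee_pos: [0.4415, -0.1905, 0.2716]
eef_rot: [[0.655, 0.756, 0.001], [0.756, -0.655, 0.001], [0.001, 0.0, -1.0]]
force: [-0.6, -0.7, 0.8]
grip_width: 0.085
t: 2.85
ee_pos: [0.4993, -0.0902, 0.2714]
eef_rot: [[0.655, 0.756, 0.001], [0.756, -0.655, 0.001], [0.002, -0.0, -1.0]]
force: [-0.8, -1.7, -0.3]
grip_width: 0.0853
t: 3.15
ee_pos: [0.5305, -0.0056, 0.2713]
eef_rot: [[0.653, 0.757, 0.001], [0.757, -0.653, 0.002], [0.002, -0.001, -1.0]]
force: [-0.5, -1.0, -0.4]
grip_width: 0.0849
3.2 [ 0.24  0.35 -0.44  1.79  0.17  1.04 -0.97] [ 0.52989916 -0.00863727  0.27114326]
```

View pics/w1.png

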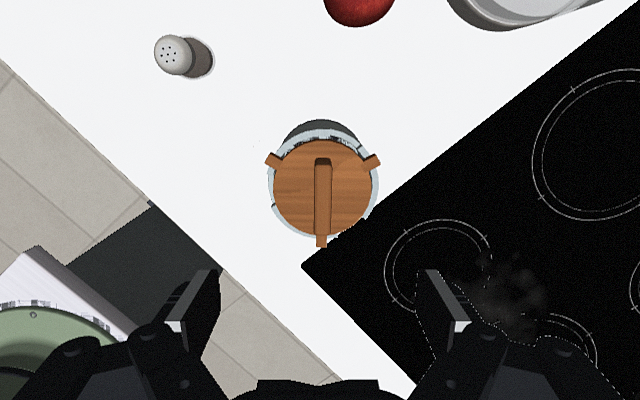

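The lid is centred with its bar vertical in the picture. The lugs are at about (322,243), (273,160) and (372,161). I'll unwrap the rim to find the notches.

```bash
python3 - <<'E'
from fit import *
d=cams.read_camera('wrist'); im=d['img'][:,:,::-1].copy()
K=6; u,v=255,110
z=cv2.resize(im[v:v+145,u:u+132],None,fx=4.1,fy=4.1,interpolation=cv2.INTER_CUBIC)
c=np.array([.5315,-.0077,0]); 
def pt(P): return tuple((((proj(d,P)[0]-[u-.5,v-.5])*4.1)-.5).astype(int))
for P in parts(.122,-2.281): cv2.polylines(z,[cv2.convexHull(np.array([pt(p+c) for p in P]))],True,(0,255,255),1)
for r,col in ((.052,(0,255,0)),(.046,(255,0,0))):
    cv2.polylines(z,[np.array([pt(c+[r*np.cos(a),r*np.sin(a),.11]) for a in th])],True,col,1)
for a in range(0,360,30):
    p=pt(c+[.058*np.cos(np.radians(a)),.058*np.sin(np.radians(a)),.11]); cv2.putText(z,str(a),p,0,.45,(255,0,255),1)
print(z.shape)
cv2.imwrite('pics/w2.png',z)
cv2.imwrite('pics/w2b.png',cv2.resize(im[v:v+145,u:u+132],None,fx=4.1,fy=4.1,interpolation=cv2.INTER_CUBIC))
E
```

```text
(594, 541, 3)
```

View pics/w2.png

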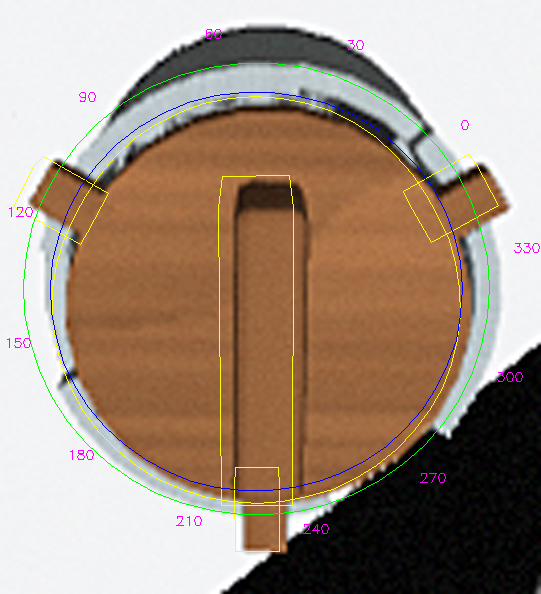

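View pics/w2b.png

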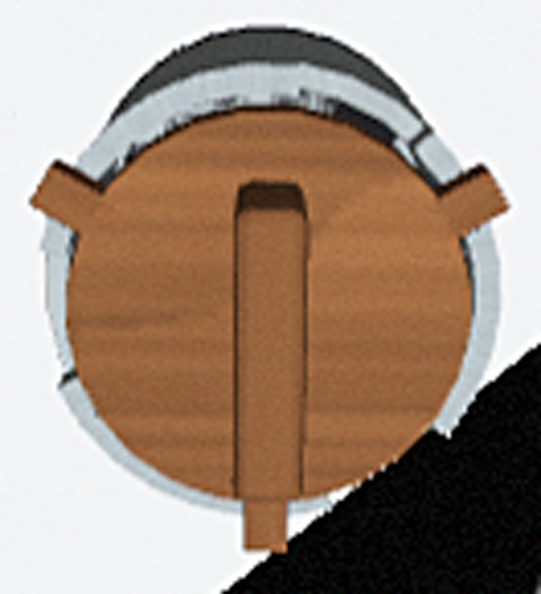

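```bash
python3 - <<'E'
from fit import *
d=cams.read_camera('wrist'); im=d['img'][:,:,::-1].copy()
# unwrap: columns angle, rows radius .036...062 at z=.11 ; offset correction by lid fit
L=silhouettes('wrist','lid_grip'); print([(x['p'],x['box']) for x in L])
m=L[0]['mask']; b=L[0]['box']; w=[int(b[0])-12,int(b[1])-12,int(b[2])+12,int(b[3])+12]
def cost(p): return np.abs(soft(d,parts(.122,p[2]),p[0],p[1],w)-m[w[1]:w[3],w[0]:w[2]]).sum()
p0=np.array([.5315,-.0077,-2.281])
r=minimize(cost,p0,method='Nelder-Mead',options=dict(initial_simplex=[p0,p0+[.004,0,0],p0+[0,.004,0],p0+[0,0,.06]])); print(r.x.round(4),np.degrees(r.x[2]),r.fun)
s=arm.read_state(); print(s['t'],s['ee_pos'])
cx,cy=r.x[:2]
A=np.radians(np.arange(0,360,.5)); R=np.linspace(.062,.038,120)
g=np.stack(np.meshgrid(A,R),-1)
P=np.stack([cx+g[...,1]*np.cos(g[...,0]),cy+g[...,1]*np.sin(g[...,0]),0*g[...,0]+.11],-1).reshape(-1,3)
q=proj(d,P).reshape(120,720,2).astype(np.float32)
o=cv2.remap(im,q[...,0],q[...,1],cv2.INTER_CUBIC)
o=cv2.resize(o,(720,300))
for a in range(0,360,30): cv2.putText(o,str(a),(2*a,12),0,.4,(255,0,255),1); cv2.line(o,(2*a,15),(2*a,25),(255,0,255),1)
cv2.imwrite('pics/w3.png',o)
E
```

```text
[(0.95, [258.8, 135.1, 378.3, 242.9])]
[ 0.5327 -0.0101 -2.2976] -131.64206855075975 162.7686274509804
3.35 [ 0.52934344 -0.0123136   0.27122183]
```

View pics/w3.png

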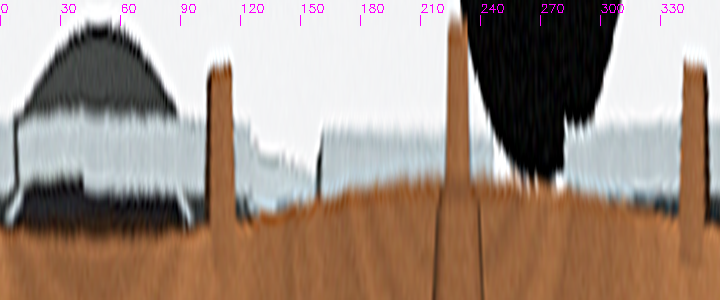

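The lugs sit at about 110°, 229° and 347°. The notch centres are at about 142°, 264° and 25°, so the lid needs about +34°. Descending onto the bar now.

```bash
python3 -m creep '[[[0.03,0.033,-0.4],[0,0,0],60],[[0.03,0.033,-0.8],[0,0,0],60],[[0.03,0.033,-1],[0,0,0],60],[[0.03,0.033,-1],[0,0,0],60]]' 20 && python3 -m creep '[[[0,0,-0.15],[0,0,0],60],[[0,0,-0.3],[0,0,0],60],[[0,0,-0.42],[0,0,0],60],[[0,0,-0.42],[0,0,0],60],[[0,0,-0.42],[0,0,0],60]]'
python3 - <<'E'
from h import *
d=snap('wrist','w4.png'); s=arm.read_state(); print(s['t'],s['ee_pos'],s['force'],s['grip_width'])
d=snap('scene','s4.png')
E
```

```text
t: 3.75
ee_pos: [0.531, -0.0093, 0.1691]
eef_rot: [[0.659, 0.752, -0.004], [0.752, -0.659, -0.0], [-0.003, -0.003, -1.0]]
force: [-0.6, -1.0, 0.6]
grip_width: 0.0603
t: 4.25
ee_pos: [0.5328, -0.0082, 0.1301]
eef_rot: [[0.658, 0.753, 0.001], [0.753, -0.658, -0.0], [0.0, 0.001, -1.0]]
force: [0.2, -0.3, -0.3]
grip_width: 0.0599
4.3 [ 0.53294736 -0.00814166  0.13019167] [ 0.42160358 -1.05640491  0.31974117] 0.05989213791118502
```

View pics/w4.png

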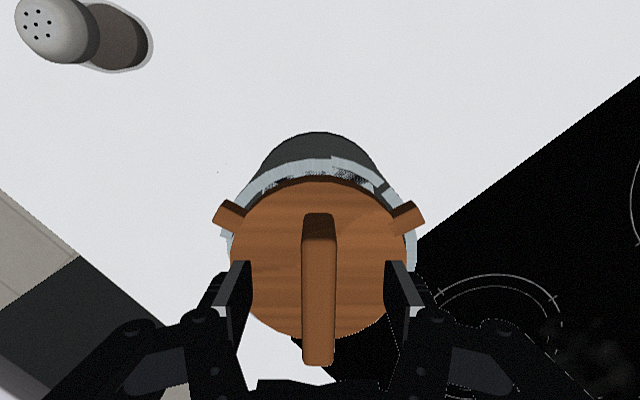

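View pics/s4.png

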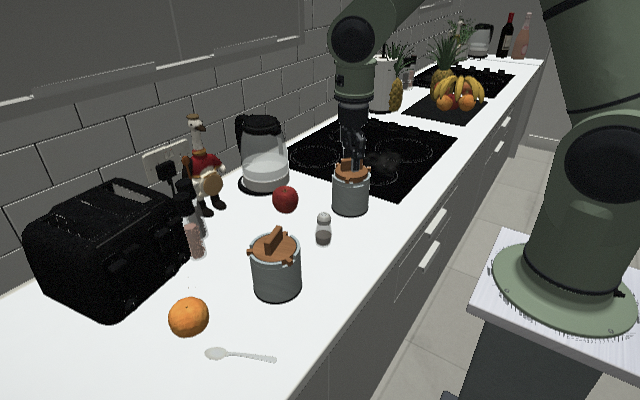

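The wrist view shows the bar (column about 319) midway between the pads (about 235 and 400). Closing.

```bash
python3 -m creep '[[[0,0,0],[0,0,0],30],[[0,0,0],[0,0,0],20],[[0,0,0],[0,0,0],5],[[0,0,0],[0,0,0],5],[[0,0,0],[0,0,0],5],[[0,0,0],[0,0,0],5],[[0,0,0],[0,0,0],5],[[0,0,0],[0,0,0],5]]' 25
```

```text
t: 5.15
ee_pos: [0.5325, -0.008, 0.1296]
eef_rot: [[0.657, 0.754, 0.0], [0.754, -0.657, -0.0], [0.0, 0.0, -1.0]]
force: [-2.3, 1.2, 5.5]
grip_width: 0.0132
```

```bash
python3 -m creep '[[[0,0,0],[0,0,0.05],5],[[0,0,0],[0,0,0.1],5],[[0,0,0],[0,0,0.15],5],[[0,0,0],[0,0,0.2],5],[[0,0,0],[0,0,0.25],5],[[0,0,0],[0,0,0.3],5],[[0,0,0],[0,0,0.35],5],[[0,0,0],[0,0,0.38],5],[[0,0,0],[0,0,0.38],5]]' 
python3 - <<'E'
from h import *
d=snap('wrist','w5.png'); s=arm.read_state(); print(s['t'],s['ee_pos'],s['force'],s['wrist_torque'],s['grip_width'])
E
```

```text
t: 6.05
ee_pos: [0.5323, -0.0081, 0.1291]
eef_rot: [[0.119, 0.993, -0.0], [0.993, -0.119, 0.0], [0.0, -0.0, -1.0]]
force: [-0.2, -0.3, -1.6]
grip_width: 0.0135
6.1 [ 0.53236937 -0.0080976   0.12915445] [-0.08796514 -0.39230392 -1.14190643] [-0.01624389 -0.05135113  0.00017643] 0.013805288195551867
```

View pics/w5.png

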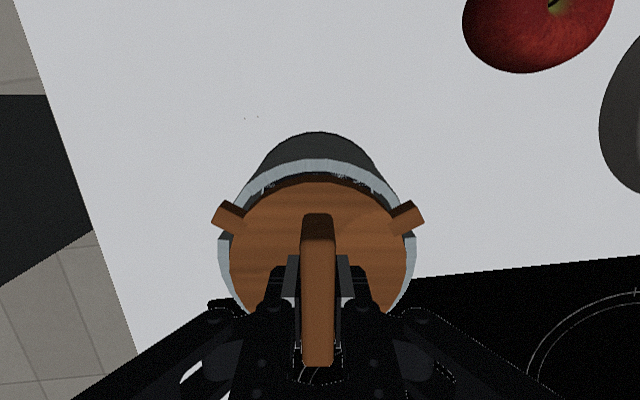

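The lid turned with the gripper and its lugs are now over the notches. Letting go.

```bash
python3 -m creep '[[[0,0,0],[0,0,0],30],[[0,0,0],[0,0,0],60],[[0,0,0],[0,0,0],60],[[0,0,0],[0,0,0],60],[[0,0,0],[0,0,0],60]]' 
python3 - <<'E'
from h import *
d=snap('wrist','w6.png'); s=arm.read_state(); print(s['t'],s['ee_pos'],s['force'],s['grip_width'])
E
```

```text
t: 6.6
ee_pos: [0.5325, -0.008, 0.1293]
eef_rot: [[0.12, 0.993, 0.0], [0.993, -0.12, -0.0], [-0.0, 0.0, -1.0]]
force: [-0.3, 0.8, 0.2]
grip_width: 0.06
6.65 [ 0.53250996 -0.00794367  0.12931695] [-0.38368648  0.11510672  0.26966102] 0.06003091666197964
```

View pics/w6.png

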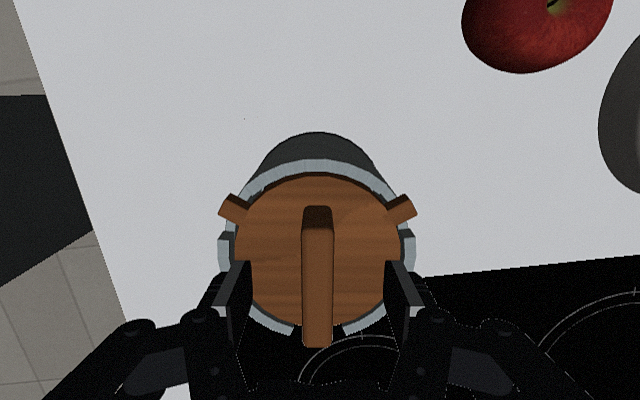

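The lid dropped: it looks smaller and lower, its lugs sit in the notches, and the rim is level with its top. Retreating upward and checking.

```bash
python3 -m creep '[[[0,0,0.2],[0,0,0],60],[[0,0,0.5],[0,0,0],70],[[0,0,1],[0,0,0],85],[[0,0,1],[0,0,0],85]]' && python3 -m creep '[[[-0.1,-0.4,0.1],[0,0,0],85],[[-0.2,-0.8,0.1],[0,0,0],85],[[-0.2,-1,0.1],[0,0,0],85]]' && python3 -m creep '[[[0,-0.4,0],[0,0,0],85],[[0,-0.8,0],[0,0,0],85],[[0,-1,0],[0,0,0],85],[[0,-1,0],[0,0,0],85]]'
python3 - <<'E'
from fit import *
D={}
can=[cyl(.052,0,.11)]
for c in ['scene','side']:
    for _ in range(4):
        d=snap(c,c+'9.png'); L=silhouettes(c,'lid_grip')+silhouettes(c,'other_lid_grip')
        q=proj(d,[.532,-.008,.13])[0]
        L=[x for x in L if abs((x['box'][0]+x['box'][2])/2-q[0])<12 and abs((x['box'][1]+x['box'][3])/2-q[1])<15]
        if L: break
    L=max(L,key=lambda x:x['p']); b=L['box']; w=[int(b[0])-15,int(b[1])-12,int(b[2])+15,int(b[3])+12]
    m=L['mask'][w[1]:w[3],w[0]:w[2]]
    for z in (.110,.122):
        f=lambda p: np.abs(soft(d,parts(z,p[2]),p[0],p[1],w)[:]-m).sum()
        p0=np.array([.532,-.008,-2.281+.595])
        r=minimize(f,p0,method='Nelder-Mead',options=dict(initial_simplex=[p0,p0+[.004,0,0],p0+[0,.004,0],p0+[0,0,.06]]))
        print(c,L['p'],z,r.x.round(4),round(np.degrees(r.x[2]),1),r.fun)
s=arm.read_state();print(s['t'])
a=cv2.imread('pics/scene9.png')[145:225,315:395]; b=cv2.imread('pics/side9.png')[170:250,280:360]
cv2.imwrite('pics/z9.png',np.hstack([cv2.resize(x,(400,400),interpolation=cv2.INTER_CUBIC) for x in(a,b)]))
E
```

```text
t: 7.05
ee_pos: [0.5347, -0.0075, 0.2346]
eef_rot: [[0.12, 0.993, 0.007], [0.993, -0.12, -0.0], [0.001, 0.007, -1.0]]
force: [0.1, -0.2, -1.8]
grip_width: 0.0849
t: 7.35
ee_pos: [0.5113, -0.1114, 0.2396]
eef_rot: [[0.123, 0.992, -0.0], [0.992, -0.123, -0.002], [-0.002, 0.0, -1.0]]
force: [1.1, 0.4, -0.5]
grip_width: 0.0849
t: 7.75
ee_pos: [0.5119, -0.2112, 0.239]
eef_rot: [[0.124, 0.992, -0.0], [0.992, -0.124, -0.001], [-0.001, -0.0, -1.0]]
force: [0.0, 0.6, 0.4]
grip_width: 0.0849
scene 0.97 0.11 [ 0.5361 -0.022  -1.3658] -78.3 178.25098039215686
scene 0.97 0.122 [ 0.5261 -0.0058 -1.274 ] -73.0 206.91372549019607
side 0.58 0.11 [ 0.5324 -0.016  -1.6782] -96.2 267.1764705882353
side 0.58 0.122 [ 0.5281  0.0057 -1.6125] -92.4 307.0823529411765
8.2
```

View pics/z9.png

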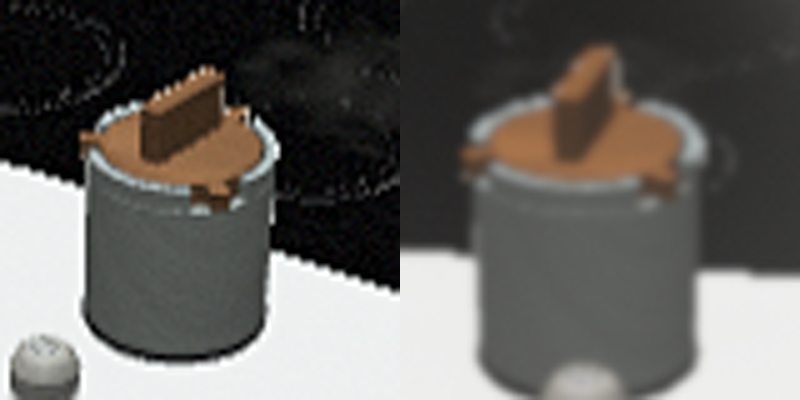

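View pics/scene9.png

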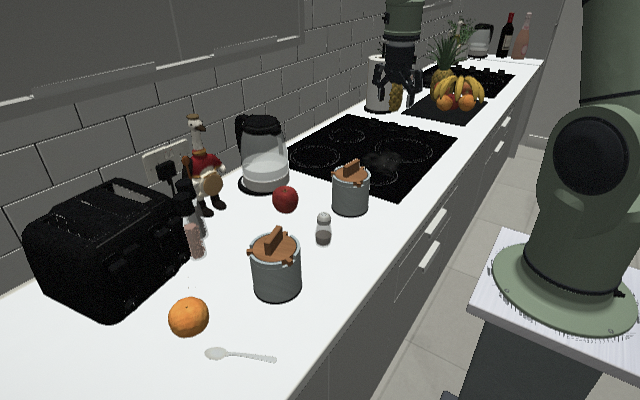

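Both views show the flat top level with the rim and the lugs in their notches. The canister outline is in the same pixels as before, and the other canister is untouched. Handing in.

```bash
python3 -c "
from rig import order,arm
print(order.finish_job()); print(arm.read_state()['t'])"
```

```text
the job is handed in; nothing more can be done
None
the job is handed in; nothing more can be done
```

I gripped the bar of the proud lid, which was on the far canister at about (0.532, −0.008). I turned it about +34° until its lugs lay over the notches I had measured in the wrist picture, let go, and drew the arm away. The job was handed in at about 8.2 s.

- **Lid:** The wrist, scene and side pictures show it dropped and flush, with its lugs in the notches.
- **Canister:** It stands at the same pixels as before, and the other canister and its lid look unchanged.
- **Forces:** The readings I printed, at the ends of moves, were at most about 6 N.
- **A check that disagreed:** I fitted the lid's outline again after the move. In both cameras it matched the flush height better than the proud one. The fits were loose, though: they were 8–15 mm off in position, and the scene camera's was about 20° off in yaw. I relied on the pictures themselves for the flush verdict.

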